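Load the test-bar dryer and open its air lever

TASK

Get the bench dryer running with the two clay test bars in it. Leaving the air lever in its rest notch for now, lower both bars end-down into the dryer's two pockets, one in each and down to the floor of the pocket, without dropping or knocking them over. Then lift the lever out of its notch, swing it round and let it drop fully home in the notch marked by the pointed steel cone (the flat round studs mark the other settings), leaving the brush, mug, wooden rib and round bat on the table where they are.

Things in the scene. Friction and masses are not known exactly. Their poses are not given: they have to be found in the camera images.
- dryer: Fixed green sheet-metal bench dryer, 240 (x) x 340 (y) x 75 mm high, with a 50 mm deep blower box on its far side; its top is the deck. Origin: centre of its underside; x points away from the robot (its louvred front faces -x), y to its left, z up. The aluminium strip along its right side (y -170 to -75 mm) has the two pockets; on the left of the deck is the lever with a steel notched quadrant.
- pocket_near (a point): Centre of the floor of the pocket nearer the robot, at (-45, -122.5, 20) mm in the dryer's frame. The pocket is a rectangular well open at the top, 53 mm along the dryer's x, 36 mm along its y, 55 mm deep (mouth at the deck, 75 mm high). Axes as the dryer's.
- pocket_far (a point): The same for the other pocket, 90 mm farther along the dryer's x.
- bar_a: Loose terracotta test bar standing on end, 45 (x) x 28 (y) x 140 mm tall, about 0.3 kg. Origin: centre of its underside, z along its length. Standing in a pocket, 85 mm of it shows above the deck. Either bar may go in either pocket, either way round.
- bar_b: The second test bar, the same as bar_a.
- pivot (a point): The lever's pivot, at (85, 50, 105) mm in the dryer's frame: the vertical swing axis and the level lift axis cross here.
- lever_ball (a point): Centre of the black ball (36 mm diameter) on the lever's end, to be gripped from above. The lever is a 12 mm round steel arm pointing from the pivot towards the robot; the ball's centre is 125 mm from the pivot along the arm and 35 mm above the arm's axis, so 65 mm above the deck when the lever is down. The point's x axis points from the ball towards the pivot.
- lever_swing (a joint): Swing of the lever about the vertical axis: about 0 in the rest notch (its leftmost); it grows as the ball is swung to the robot's right. The four notches are at 0, 0.42, 0.84 and 1.26 rad; at swing s the lever points from the pivot along (-cos(s-0.63), -sin(s-0.63)) in the dryer's frame. The notches are 17 mm wide, 86 mm from the pivot, so the lever has about 0.03 rad of play in a notch.
- lever_lift (a joint): Upward tilt of the lever at its pivot: 0 when it lies home in a notch, at most 0.40 rad. It clears the teeth between the notches above 0.16 rad (the ball about 20 mm up; 0.24 rad, about 29 mm up, is comfortable) and lies on a tooth at about 0.14. Weight and a light spring press it down (about 4 N at the ball).
- marker: The pointed steel cone, 32 mm across and 28 mm high, standing fixed on the deck in line with the notch to use, 165 mm from the pivot (so 40 mm beyond the ball when the lever is in that notch). Origin: centre of its underside. It stands at one of the three notches after the rest notch; flat round steel studs (20 mm across, 3 mm high) stand at the other two.
- brush: Bystander, to be left alone: paint brush 150 mm long, lying between the two bars.
- mug: Bystander, to be left alone: white mug, 76 mm across and 85 mm high, left of the dryer.
- rib: Bystander, to be left alone: flat wooden rib 110 x 50 x 8 mm, lying at the left, nearer the robot than the mug.
- bat: Bystander, to be left alone: round plywood throwing bat, 120 mm across and 15 mm high, lying right of the bars.
Not all that is in view belongs to the job. Leave any blue look-alike of the bar_a alone.

How it is judged:
On the way:
1. both bars stand in the pockets while the lever is still in its rest notch (((distance between bar_a and pocket_near below 0.014 m and distance between bar_b and pocket_far below 0.014 m) or (distance between bar_a and pocket_far below 0.014 m and distance between bar_b and pocket_near below 0.014 m)) and angle between each of bar_a, bar_b's own z axis and vertical below 0.22 rad and linear speed of each of bar_a, bar_b below 0.03 m/s and value of joint lever_swing below 0.12 rad and value of joint lever_lift below 0.05 rad), for 0.2 s.
At the end, for the whole second after the job is handed in: Both bars at rest, upright within 0.22 rad, one in each pocket with its foot's centre within 14 mm of the pocket floor's centre; the lever home in the notch at the cone: lift under 0.04 rad, ball within 50 mm of the cone in plan (40 when in line, over 70 a notch away) (((distance between bar_a and pocket_near below 0.014 m and distance between bar_b and pocket_far below 0.014 m) or (distance between bar_a and pocket_far below 0.014 m and distance between bar_b and pocket_near below 0.014 m)) and angle between each of bar_a, bar_b's own z axis and vertical below 0.22 rad and linear speed of each of bar_a, bar_b below 0.03 m/s and horizontal distance between lever_ball and marker below 0.05 m and value of joint lever_lift below 0.04 rad); the robot touches nothing.
It fails at once if bar_a is knocked over (tilts more than 1 rad) (angle between bar_a's own z axis and vertical above 1 rad).
It fails at once if bar_b is knocked over (tilts more than 1 rad) (angle between bar_b's own z axis and vertical above 1 rad).
It fails at once if bar_a is dropped (faster than 0.75 m/s while out of the fingers) (linear speed of bar_a above 0.75 m/s and contact force between the fingers and bar_a below 0.2 N).
It fails at once if bar_b is dropped (faster than 0.75 m/s while out of the fingers) (linear speed of bar_b above 0.75 m/s and contact force between the fingers and bar_b below 0.2 N).
It fails at once if a bystander is moved more than 40 mm (distance of any of brush, mug, rib, bat from where it was at the start of the episode above 0.04 m).
It also fails if it takes over 64 s, if anything falls off the work surface, if the arm or the gripper's body presses on something with over 40 N, if the wrist force passes 120 N, or if a joint passes its speed limit or range.

ROBOT

A 7-joint arm with a two-finger parallel gripper is mounted at the origin on the work surface. World frame = base frame: x ahead of the robot, y to its left, z up, the work surface at z = 0. Lengths are in m, angles in rad, forces in N, time in s.
With the tool pointing down it reaches from about 0.4 to 0.85 m from the base axis. Payload 4.5 kg.
Tool frame: the origin (TCP) lies midway between the tips of the shut fingers; the grasp point (between the pads) lies 19 mm behind it; z points along the fingers, y is the line along which they close (so a half turn about z gives the same grasp; the last joint's range is limited). The gripper opens to 88 mm and grips with 3 to 60 N. Pads are 18 mm wide; open, the fingers measure 123 mm over their backs; the gripper's body (75 mm by 187 mm) begins 45 mm behind the grasp point.
Start: joints at [1.3, 0.689, -0.195, 1.565, 0.157, 0.902, -0.215], TCP at [0.188, -0.596, 0.239] pointing down, gripper open.
Joint ranges: [-3.01, 3.01], [-0.46, 2.08], [-1.47, 1.51], [0.13, 2.56], [-1, 4.14], [0.04, 2.09], [-2.66, 2.66]. Speed limits (rad/s): [2.57, 2.57, 3.14, 3.14, 3.14, 3.14, 3.14].

INTERFACE

Orientations are given as a unit quaternion [x, y, z, w].
In Python, from plant import r gives the robot as it stands.
- The arm moves only by the tool move_arm, never from a script. Its argument "targets" is a list that holds one entry, the list of rows, each a list of 7 numbers: the opening, from 0 (shut) to 1 (fully open), then the shift along the tool's x, y, z in mm, then the turn, a rotation vector about the tool's x, y, z in degrees. In form: [[[claw, dx, dy, dz, ax, ay, az], ...]]. A call has 1 to 10 rows; each row is the pose to reach, as a shift and turn from the pose commanded when the call began, along the tool's axes at that moment; what a row does not reach only later rows make up. A row lasts 1/8 s, in which the tool goes at most 62.5 mm and 10.7 degrees, less where a joint would pass 70% of its speed; a pose out of reach is approached as far as the arm can. A call with a gripper value outside its range is refused whole. The fingers move at their own pace and stop on an object; "newtons" is the grip in N (left out, the last holds). Time passes only in rows, so rows that repeat a pose let the fingers close. It gives the time, the measured TCP pose, the force, the opening and the grip force at its end, in the units of the state.
- r.get_state(): the state, without advancing time (a new reading comes with each control period).
- r.snapshot(name): name is "scene" or "top" or "wrist"; returns the picture (384x512x3 uint8, red, green, blue); there is no depth.
- r.camera_info(name): a dict with "fx", "fy", "cx", "cy" (pixels), "R" (3x3) and "t" (3): a world point X has camera coordinates R X + t. Camera axes: x right, y down, z forward; pixel columns grow to the right and rows downward; lengths in m; the calibration is good to about 2 mm. A picture is of the moment at which its call begins: read the wrist's pose just before it. camera_info takes no time and is no camera call; for the wrist camera it gives the pose at the moment of the call.
- r.finish_job(): hands the job in; it is judged then, once.
The state is a dict: "clock": time; "q": joint angles; "qd": joint speeds; "joint_torque": joint torques, N m; "tool_pos": TCP position; "eef_rot": TCP orientation; "contact_force": force on the tool from outside, world axes, zero at the start; "moment": the same for the moment, N m; "opening": opening from 0.0 (shut) to 1.0 (fully open); "finger_force": force on a finger pad.
Only numpy, scipy, OpenCV 4.12 (cv2) and the standard library are available. Lean on these libraries where they do the work, as an engineer would, in place of code of your own. Each camera call takes 0.05 s, during which the arm holds its last target. There are 200 camera calls.

## Working session

There is one attempt and no reset: what is moved stays moved. The work goes in short steps, Python scripts to look and compute and a tool call to move; the robot and the scene stay as the last step left them, time stands still between calls to the robot, and variables do not carry over. Pictures are saved under pics/ and viewed, at most 10 in all, crops included, and the job is handed in when it is done.

Besides the shell and the picture viewer there is one more tool, called after "Call:" in YAML: its name, and indented under it one key for each argument. move_arm: Moves the arm, as the interface text tells. Its arguments: {"type":"object","properties":{"targets":{"type":"array","items":{"type":"array","items":{"type":"array","items":{"type":"number"}}}},"newtons":{"type":"number"}},"required":["targets"]}

```bash
mkdir -p pics; ls
python3 - <<'E'
from plant import r
import cv2,numpy as np
s=r.get_state();print(s)
for n in("scene","top"):
    cv2.imwrite(f"pics/{n}0.png",cv2.resize(r.snapshot(n)[:,:,::-1],(800,600),interpolation=cv2.INTER_CUBIC));print(n,r.camera_info(n))
E
```

```text
pics
{'clock': 0.0, 'q': array([ 1.29982469,  0.68999232, -0.1945146 ,  1.56634945,  0.15730402,
        0.9024668 , -0.21512231]), 'qd': array([-0.00045543, -0.00133237,  0.00092426, -0.0002458 , -0.00023351,
       -0.00031013, -0.00213085]), 'joint_torque': array([ 2.41956486e-04, -5.27550352e+01, -1.26652591e+00, -1.53420603e+01,
       -5.25820919e-02,  6.84370825e-03,  1.85948675e-04]), 'tool_pos': array([ 0.18731226, -0.5956126 ,  0.23790339]), 'eef_rot': array([ 9.88406331e-01,  1.51829156e-01, -2.02420655e-04, -8.89198593e-04]), 'contact_force': array([-0.15147347, -0.53804694, -0.39233866]), 'moment': array([-0.00702132,  0.00497642, -0.01278317]), 'finger_force': 0.0, 'opening': 1.0002878976203355}
scene {'fx': 424.46578323988575, 'fy': 424.46578323988575, 'cx': 259.42979437175217, 'cy': 186.47679476828625, 'R': array([[ 0.09218634,  0.99568784, -0.01036395],
       [ 0.84894886, -0.08403125, -0.52175146],
       [-0.52037248,  0.03929989, -0.85303459]]), 't': array([-0.06003813, -0.35862351,  1.82173592])}
top {'fx': 485.5926866315168, 'fy': 485.5926866315168, 'cx': 249.66406240721935, 'cy': 193.9666153927587, 'R': array([[ 0.01015707, -0.99980235,  0.01709078],
       [-0.98092864, -0.01328012, -0.19391401],
       [ 0.19410265, -0.01479524, -0.98086965]]), 't': array([-0.00210366,  0.53321907,  1.37431948])}
```

View pics/top0.png

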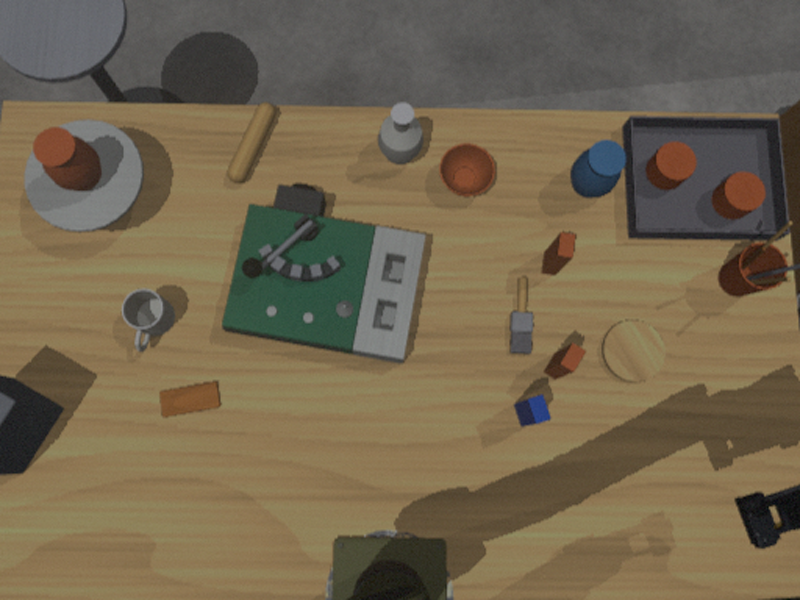

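View pics/scene0.png

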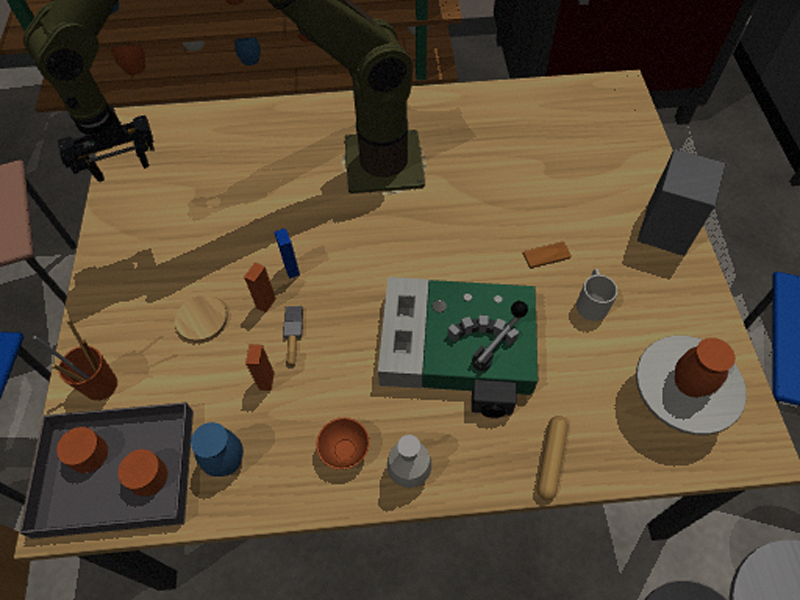

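The top view shows the dryer around (325,285), the cone at (345,309) at the robot's right (the last notch), and the bars at about (560,252) and (566,361). The blue decoy is at (533,410). Next I'll enlarge these areas for corner readings.

Run:
```python
from plant import r
import cv2,numpy as np
t=np.mean([r.snapshot("top").astype(float) for _ in range(4)],0)
s=np.mean([r.snapshot("scene").astype(float) for _ in range(4)],0)
np.save("t.npy",t);np.save("s.npy",s)
def crop(im,x,y,w,h,k,step):
    c=cv2.resize(np.clip(im[y:y+h,x:x+w,::-1]*1.5,0,255).astype(np.uint8),None,fx=k,fy=k,interpolation=cv2.INTER_CUBIC)
    for i in range(0,w,step):
        if (x+i)%step==0: pass
    for X in range((x//step+1)*step,x+w,step):
        cv2.line(c,(int((X-x+.5)*k),0),(int((X-x+.5)*k),8),(255,255,255),1);cv2.putText(c,str(X),(int((X-x)*k)-8,20),0,.4,(255,255,255),1)
    for Y in range((y//step+1)*step,y+h,step):
        cv2.line(c,(0,int((Y-y+.5)*k)),(8,int((Y-y+.5)*k)),(255,255,255),1);cv2.putText(c,str(Y),(10,int((Y-y+.5)*k)+4),0,.4,(255,255,255),1)
    return c
cv2.imwrite("pics/c1.png",crop(t,138,115,140,120,5,10))
a=crop(t,340,145,40,40,9,5);b=crop(t,340,213,40,40,9,5)
d=crop(s,150,210,40,45,9,5)[:240];
c=crop(s,150,160,30,45,6,5);d=crop(s,150,213,30,45,6,5)
row1=np.hstack([a,b]);row2=np.hstack([c,d]);row2=cv2.copyMakeBorder(row2,0,0,0,720-360,0)[:235] if 0 else row2
row2=cv2.copyMakeBorder(row2,0,0,0,360,0)
m=np.vstack([row1,row2])[:600] 
cv2.imwrite("pics/c2.png",m);print(m.shape)
```

```text
(600, 720, 3)
```

View pics/c1.png

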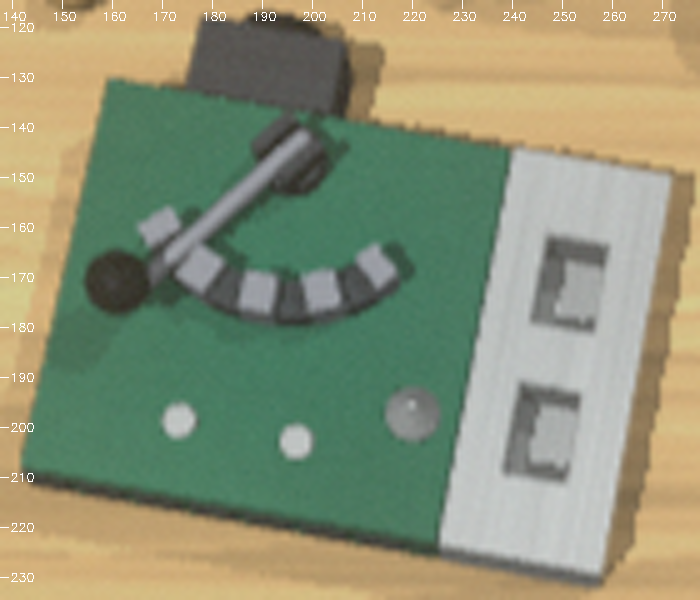

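View pics/c2.png

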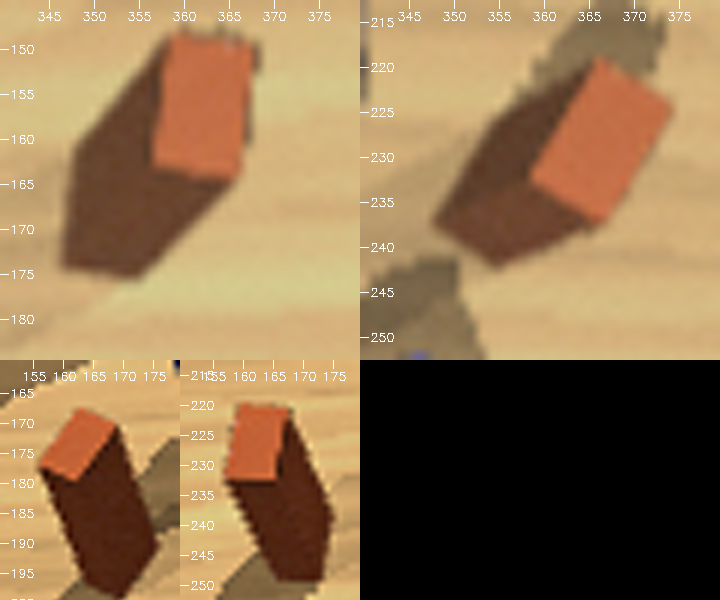

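```bash
cat > h.py <<'E'
import numpy as np
from scipy.optimize import least_squares
from scipy.spatial.transform import Rotation as Ro
from plant import r
def proj(X,c):
    p=np.asarray(X)@np.array(c["R"]).T+c["t"];return np.c_[p[:,0]/p[:,2]*c["fx"]+c["cx"],p[:,1]/p[:,2]*c["fy"]+c["cy"]]
def place(p,P):
    c,s=np.cos(p[2]),np.sin(p[2]);P=np.asarray(P);return np.c_[p[0]+c*P[:,0]-s*P[:,1],p[1]+s*P[:,0]+c*P[:,1],P[:,2]]
def fit(obs,p0):  # obs: list of (cam,P,uv)
    f=lambda p:np.concatenate([(proj(place(p,P),c)-uv).ravel() for c,P,uv in obs])
    s=least_squares(f,p0,loss="soft_l1");return s.x,f(s.x).reshape(-1,2)
def px(o,k,l):return np.array(l,float)/k+np.array(o)-.5
E
cat > m.py <<'E'
from h import *
T=r.camera_info("top");S=r.camera_info("scene")
D=[(.12,.17),(-.12,.17),(-.12,-.17),(.12,-.17),(.12,-.075),(-.12,-.075)]
for cx in(.045,-.045):D+=[(cx+a*.0265,-.1225+b*.018) for a,b in((1,1),(1,-1),(-1,-1),(-1,1))]
D=np.c_[D,[.075]*14]
uv=px((138,115),5,[(107,78),(22,468),(603,570),(671,172),(512,147),(438,548),(547,234),(609,247),(594,332),(531,319),(519,382),(580,392),(567,482),(504,470)])
d,e=fit([(T,D,uv)],[.5,.1,0]);print("dryer",d,np.sqrt((e**2).mean()));print(e.round(1).tolist())
us=np.array([(388,278),(535,288)])*.64-.18;print("scene chk",(proj(place(d,D[[2,1]]),S)-us).round(1))
P=np.array([(.0225,.014),(.0225,-.014),(-.0225,-.014),(-.0225,.014)])
top=np.c_[P,[.14]*4];bot=np.c_[P,[0]*4]
def bar(n,tt,tb,st,sb,p0):
  # order: far-left, far-right, near-right, near-left (bar frame); nan = hidden
  obs=[]
  for c,Q,u in((T,top,tt),(T,bot,tb),(S,top,st),(S,bot,sb)):
    u=np.array(u);k=~np.isnan(u[:,0]);obs.append((c,Q[k],u[k]))
  for nm,o in(("both",obs),("top",obs[:2]),("scene",obs[2:])):
    p,e=fit(o,p0);print(n,nm,p.round(4),np.sqrt((e**2).mean()).round(2))
h=(np.nan,)*2
a=(340,145);b=(340,213);c=(150,160);q=(150,213)
# scene camera looks back at the robot: bar corner order there FL,FR,NR,NL = rotated half turn in image
bar("F",px(a,9,[(168,40),(255,45),(240,182),(152,167)]),px(a,9,[(77,150),h,(138,279),(62,268)]),
 px(q,6,[(96,120),(44,120),(56,43),(110,48)]),px(q,6,[(142,222),(95,220),h,(153,157)]),[.55,-.3,0])
bar("N",px(b,9,[(240,58),(314,108),(248,225),(170,180)]),px(b,9,[(134,122),h,(136,270),(72,223)]),
 px(c,6,[(118,67+0),(77,120),(38,107),(80,48)]),px(c,6,[(158,185),(121,239),(85,217),h]),[.4,-.3,-.5])
E
python3 m.py
```

```text
dryer [ 0.57277547  0.12790817 -0.16289989] 0.35401154342841407
[[-0.4, -0.4], [-0.9, 0.5], [-0.1, 0.7], [0.1, 0.4], [0.1, -0.1], [0.1, -0.7], [0.2, -0.1], [-0.1, -0.6], [-0.2, -0.2], [0.2, 0.3], [0.4, -0.0], [0.4, 0.1], [-0.1, -0.1], [0.1, 0.2]]
scene chk [[-0.3 -0.6]
 [ 0.3 -1.9]]
F both [ 0.6279 -0.3099 -0.143 ] 0.38
F top [ 0.628  -0.3097 -0.1429] 0.43
F scene [ 0.6278 -0.3103 -0.1395] 0.32
N both [ 0.4254 -0.311  -0.2381] 4.34
N top [ 0.4248 -0.3141 -0.56  ] 0.43
N scene [ 0.4237 -0.3171  0.9367] 2.15
```

```bash
python3 - <<'E'
s=open('m.py').read()
s=s.replace("[(118,67+0),(77,120),(38,107),(80,48)]","[(77,120),(38,107),(80,48),(118,67)]").replace("[(158,185),(121,239),(85,217),h]","[(121,239),(85,217),h,(158,185)]")
open('m.py','w').write(s)
E
cat >> m.py <<'E'
R=Ro.from_quat(r.get_state()["eef_rot"]);print(R.as_matrix().round(3))
print("pockets",place(d,[(-.045,-.1225,.02),(.045,-.1225,.02),(.085,.05,.105)]).round(4))
E
python3 m.py | grep -v "\[\["
```

```text
dryer [ 0.57277547  0.12790817 -0.16289989] 0.35401154342841407
 [ 0.3 -1.9]]
F both [ 0.6279 -0.3099 -0.143 ] 0.38
F top [ 0.628  -0.3097 -0.1429] 0.43
F scene [ 0.6278 -0.3103 -0.1395] 0.32
N both [ 0.4244 -0.3144 -0.5624] 0.52
N top [ 0.4248 -0.3141 -0.56  ] 0.43
N scene [ 0.4234 -0.3149 -0.5625] 0.56
 [ 0.3   -0.954  0.   ]
 [-0.    -0.    -1.   ]]
 [ 5.973e-01 -3.000e-04  2.000e-02]
 [ 6.648e-01  1.635e-01  1.050e-01]]
```

```bash
cat > go.py <<'E'
import sys;from h import *
x,y,z,yaw=map(float,sys.argv[1:5]);s=r.get_state();R=Ro.from_quat(s["eef_rot"])
t=Ro.from_quat([np.cos(yaw/2),np.sin(yaw/2),0,0])
rv=(R.inv()*t).as_rotvec(degrees=True);sh=R.inv().apply(np.array([x,y,z])-s["tool_pos"])*1000
print(s["clock"],"shift",sh.round(1),"turn",rv.round(1),"F",s["contact_force"].round(1),"op",round(s["opening"],3),s["finger_force"],"q",s["q"].round(2))
E
python3 go.py .628 -.310 .238 -.143; python3 go.py .4243 -.3144 .238 -.562
```

```text
0.5 shift [ 506.  -140.8    0.7] turn [-0.   0.  25.7] F [-0.  -0.3  0.5] op 0.998 0.0 q [ 1.3   0.69 -0.19  1.57  0.16  0.9  -0.22]
0.5 shift [ 310.4 -197.7    0.7] turn [-0.   0.  49.7] F [-0.  -0.3  0.5] op 0.998 0.0 q [ 1.3   0.69 -0.19  1.57  0.16  0.9  -0.22]
```

Call:
move_arm:
  targets:
    - [[1,60,-17,0,0,0,5],[1,120,-34,0,0,0,10],[1,180,-51,0,0,0,15],[1,240,-68,0,0,0,20],[1,300,-85,0,0,0,25.7],[1,360,-102,0,0,0,25.7],[1,420,-118,0,0,0,25.7],[1,470,-131,0,0,0,25.7],[1,506,-141,0,0,0,25.7],[1,506,-141,0,0,0,25.7]]
  newtons: 25

```text
clock: 1.75
tool_pos: [0.6311, -0.3055, 0.2382]
eef_rot: [0.998, -0.069, 0.001, -0.001]
contact_force: [0.2, 0.5, -0.5]
opening: 1.0
finger_force: 0.0
```

```bash
python3 go.py .628 -.310 .098 -.143;python3 - <<'E'
from plant import r
import cv2
cv2.imwrite("pics/w1.png",r.snapshot("wrist")[:,:,::-1])
E
```

```text
1.75 shift [ -2.7   5.3 140.1] turn [-0.2 -0.1  0.3] F [ 0.2  0.5 -0.5] op 1.0 0.0 q [ 0.39  0.8  -0.01  1.31  0.    1.03 -1.32]
```

View pics/w1.png

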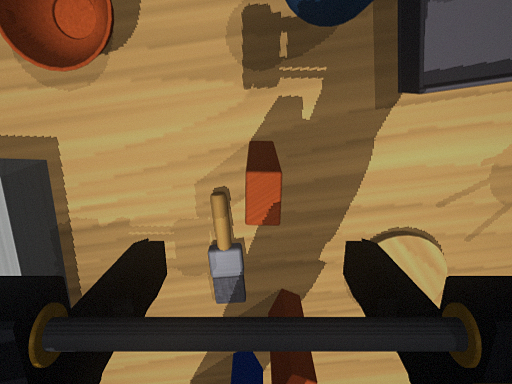

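The wrist image shows the bar's top face with corners at about (247,171), (280,171), (281,224) and (246,225), standing ahead and centred. I'll check those against my fit.

```bash
python3 - <<'E'
from h import *
W=r.camera_info("wrist")
P=np.array([(.0225,.014,.14),(.0225,-.014,.14),(-.0225,-.014,.14),(-.0225,.014,.14)])
uv=np.array([(247,171),(280,171),(281,224),(246,225)])
print(fit([(W,P,uv)],[.63,-.31,-.14]))
E
python3 go.py .628 -.310 .098 -.143
```

```text
(array([ 0.62185455, -0.3136139 , -0.12996346]), array([[-2.08483629, -0.13568129],
       [ 1.75960544, -0.55249477],
       [-0.04510119,  0.74820532],
       [ 0.07919596,  0.1252652 ]]))
1.8 shift [ -0.5   1.8 140.3] turn [-0.   0.   0.1] F [-0.6 -0.1 -0.5] op 1.0 0.0 q [ 0.39  0.8  -0.    1.31  0.    1.03 -1.32]
```

Call:
move_arm:
  targets:
    - [[1,0,1,0,0,0,0],[1,0,1,40,0,0,0],[1,0,1,80,0,0,0],[1,0,1,110,0,0,0],[1,0,1,130,0,0,0],[1,0,1,140,0,0,0],[1,0,1,140,0,0,0]]

```text
clock: 2.68
tool_pos: [0.6276, -0.3113, 0.0988]
eef_rot: [0.997, -0.072, -0.0, 0.0]
contact_force: [-0.0, -0.3, -0.2]
opening: 1.001
finger_force: 0.0
```

```bash
python3 go.py .628 -.310 .098 -.143;python3 - <<'E'
from plant import r
import cv2
cv2.imwrite("pics/w2.png",r.snapshot("wrist")[:,:,::-1])
E
```

```text
2.675 shift [ 0.2 -1.3  0.8] turn [ 0.   0.  -0.1] F [-0.  -0.3 -0.2] op 1.001 0.0 q [ 0.4   0.95 -0.01  1.42  0.01  0.77 -1.33]
```

View pics/w2.png

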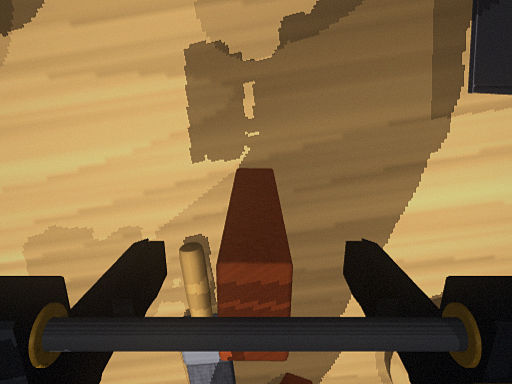

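The bar is centred between the fingers (columns 218–292), so I'll close and lift.

Call:
move_arm:
  targets:
    - [[0,0,0,0,0,0,0],[0,0,0,0,0,0,0],[0,0,0,0,0,0,0],[0,0,0,0,0,0,0],[0,0,0,0,0,0,0],[0,0,0,-15,0,0,0],[0,0,0,-45,0,0,0],[0,0,0,-85,0,0,0],[0,0,0,-115,0,0,0],[0,0,0,-120,0,0,0]]
  newtons: 30

```text
clock: 3.98
tool_pos: [0.629, -0.3115, 0.2216]
eef_rot: [0.997, -0.072, 0.002, 0.001]
contact_force: [0.1, -0.1, -2.9]
opening: 0.319
finger_force: 30.0
```

```bash
python3 go.py .5973 -.0003 .22 -.163
```

```text
3.975 shift [ -76.  -303.4    0.8] turn [ 0.1 -0.3  1.1] F [ 0.1 -0.1 -2.9] op 0.319 29.990388799924403 q [ 0.4   0.81 -0.    1.33  0.    0.99 -1.32]
```

Call:
move_arm:
  targets:
    - [[0,-10,-40,0,0,0,0],[0,-20,-80,0,0,0,1],[0,-30,-120,0,0,0,1],[0,-40,-160,0,0,0,1],[0,-50,-200,0,0,0,1],[0,-60,-240,0,0,0,1],[0,-70,-280,0,0,0,1.1],[0,-76,-303,0,0,0,1.1],[0,-76,-303,0,0,0,1.1],[0,-76,-303,0,0,0,1.1]]

```text
clock: 5.22
tool_pos: [0.5956, -0.0018, 0.2181]
eef_rot: [0.997, -0.082, -0.001, 0.001]
contact_force: [0.3, -0.1, -2.8]
opening: 0.315
finger_force: 30.0
```

```bash
python3 go.py .5973 -.0003 .18 -.163
```

```text
5.225 shift [ 1.5 -1.8 38.1] turn [ 0.1  0.1 -0.1] F [ 0.3 -0.1 -2.8] op 0.315 29.99056496657431 q [-0.1   0.67  0.04  1.69 -0.03  0.79 -1.78]
```

Next I'll lower the foot to about 8 mm above the deck and look.

Call:
move_arm:
  targets:
    - [[0,1.5,-1.5,10,0,0,0],[0,1.5,-1.5,24,0,0,0],[0,1.5,-1.5,34,0,0,0],[0,1.5,-1.5,36,0,0,0],[0,1.5,-1.5,36,0,0,0],[0,1.5,-1.5,36,0,0,0]]

```text
clock: 5.98
tool_pos: [0.5981, 0.0012, 0.1831]
eef_rot: [0.997, -0.081, 0.0, -0.0]
contact_force: [0.3, 0.7, -2.7]
opening: 0.312
finger_force: 30.0
```

```bash
python3 go.py .5973 -.0003 .18 -.163;python3 - <<'E'
from plant import r
import cv2,numpy as np
t=np.mean([r.snapshot("scene").astype(float) for _ in range(2)],0);w=r.snapshot("wrist")
k=cv2.resize(np.clip(t[150:270,215:365,::-1]*1.5,0,255).astype(np.uint8),(480,384),interpolation=cv2.INTER_CUBIC)
w=cv2.resize(w[:,150:360,::-1],(320,585));k=cv2.copyMakeBorder(k,0,201,0,0,0)
cv2.imwrite("pics/p1.png",np.hstack([k,w]))
E
python3 go.py .5973 -.0003 .18 -.163
```

```text
5.975 shift [-0.5  1.6  3.1] turn [-0.  -0.1  0. ] F [ 0.3  0.7 -2.7] op 0.312 29.99029353959486 q [-0.1   0.72  0.03  1.71 -0.03  0.71 -1.78]
6.125 shift [-0.4  1.6  3.1] turn [-0. -0.  0.] F [-0.1 -0.2 -2.7] op 0.314 29.990321178920567 q [-0.1   0.72  0.03  1.71 -0.03  0.71 -1.78]
```

View pics/p1.png

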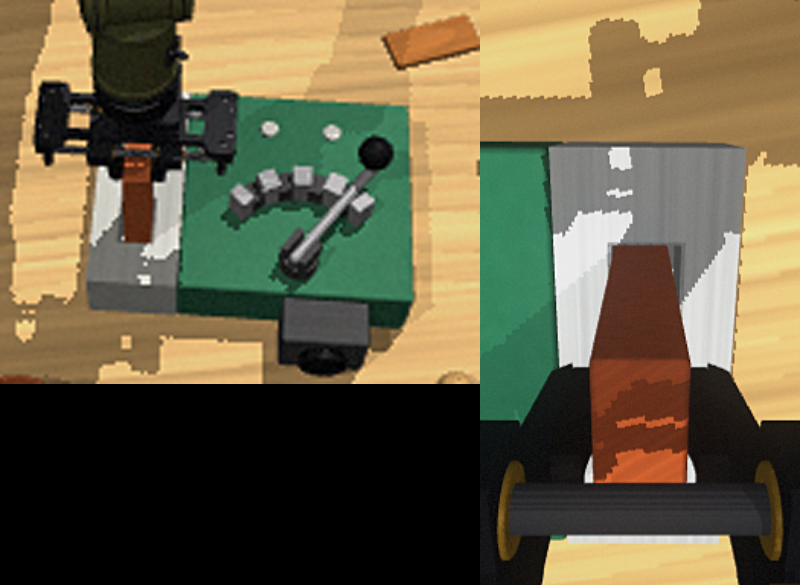

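The foot sits left of pocket centre (611–668 against 608–684). I'll predict both projections to measure the offset.

Run:
```python
from h import *
W=r.camera_info("wrist");s=r.get_state()
d=[.57277,.12791,-.1629]
rim=place(d,[(.045+a*.0265,-.1225+b*.018,.075) for a,b in((1,1),(1,-1),(-1,-1))])
p=s["tool_pos"];f=place([p[0],p[1],-.163],[(.0225,b,p[2]-.0988) for b in(.014,-.014)])
g=lambda X:(((proj(X,W)-[150,0])*[320/210,585/384])+[480,0]).round(1).tolist()
print("rim",g(rim),"foot",g(f),p)
```

```text
rim [[608.3, 236.8], [678.7, 236.7], [676.4, 332.5]] foot [[612.2, 247.9], [668.7, 247.9]] [0.59794238 0.00122438 0.18311502]
```

Run:
```python
from plant import r
import numpy as np
w=np.mean([r.snapshot("wrist").astype(float) for _ in range(3)],0)
# original px: foot around (236..273, row161); rim (234..284,row 156-160)
print("cols 228-294 (r,g,b sums) row168");print([tuple(v) for v in w[168,228:292].round().astype(int)[:,[0,2]].tolist()])
for c in(240,255,268,279):print("col",c,"rows150-172",[tuple(v) for v in w[150:172,c].round().astype(int)[:,[0,2]].tolist()])
```

```text
cols 228-294 (r,g,b sums) row168
[(235, 235), (233, 234), (235, 234), (238, 237), (226, 225), (185, 183), (132, 132), (150, 154), (106, 90), (83, 38), (86, 36), (87, 36), (89, 37), (87, 37), (90, 40), (89, 39), (90, 38), (91, 38), (88, 37), (88, 38), (87, 37), (90, 36), (91, 40), (87, 35), (87, 38), (90, 37), (89, 36), (88, 37), (90, 38), (89, 38), (89, 37), (87, 37), (89, 38), (85, 33), (90, 38), (90, 36), (90, 34), (91, 35), (92, 36), (88, 36), (91, 36), (88, 36), (85, 34), (85, 32), (86, 32), (90, 29), (91, 72), (98, 101), (101, 100), (76, 75), (71, 68), (73, 70), (69, 67), (80, 76), (96, 96), (105, 104), (119, 117), (126, 126), (127, 126), (128, 128), (128, 130), (126, 127), (125, 121), (126, 122)]
col 240 rows150-172 [(229, 230), (231, 231), (231, 231), (230, 231), (231, 231), (231, 231), (233, 233), (238, 238), (235, 236), (155, 157), (103, 97), (80, 21), (86, 33), (89, 36), (90, 38), (89, 39), (90, 38), (92, 42), (89, 37), (91, 40), (91, 41), (88, 38)]
col 255 rows150-172 [(129, 130), (126, 128), (126, 127), (129, 130), (126, 126), (128, 127), (128, 128), (129, 128), (125, 124), (107, 110), (101, 96), (90, 35), (87, 35), (87, 37), (88, 36), (87, 37), (88, 35), (90, 37), (88, 37), (89, 38), (89, 36), (87, 35)]
col 268 rows150-172 [(121, 120), (123, 120), (124, 124), (122, 121), (121, 123), (122, 123), (119, 122), (122, 123), (117, 118), (99, 101), (94, 89), (89, 40), (88, 31), (86, 33), (88, 35), (88, 34), (88, 34), (89, 36), (91, 36), (87, 35), (87, 35), (88, 36)]
col 279 rows150-172 [(128, 128), (128, 128), (128, 129), (125, 127), (128, 129), (126, 125), (127, 126), (128, 128), (123, 126), (103, 104), (90, 90), (75, 74), (67, 65), (71, 70), (70, 69), (71, 68), (71, 70), (71, 67), (73, 70), (73, 70), (72, 69), (72, 69)]
```

The bar's top now looks smaller (about 64 px wide against 74 at the grasp), so it may have slipped down in the fingers. I'll measure its height from the image.

Run:
```python
from plant import r
import numpy as np,cv2
W=r.camera_info("wrist");print({k:W[k] for k in("fx","fy","cx","cy")}, "cam pos",-W["R"].T@W["t"],W["R"].round(2).tolist())
s=r.get_state();print(s["tool_pos"],s["clock"])
w=r.snapshot("wrist");cv2.imwrite("pics/w3.png",w[:,:,::-1])
o=cv2.imread("pics/w2.png")[:,:,::-1]
for n,im in(("old",o),("new",w)):
  m=(im[:,:,0]>im[:,:,2]*1.9)&(im[:,:,0]>50)
  for row in range(165,300,15):
    c=np.flatnonzero(m[row,200:310])+200
    print(n,row,c.min() if len(c) else 0,c.max() if len(c) else 0,len(c),im[row,255])
```

```text
{'fx': 333.9321847043903, 'fy': 333.9321847043903, 'cx': 254.6218113152965, 'cy': 192.2073251091559} cam pos [ 0.67837217 -0.0112647   0.33048956] [[-0.16, -0.99, 0.0], [-0.94, 0.15, 0.32], [-0.31, 0.05, -0.95]]
[0.59784005 0.00119962 0.18293597] 6.275
old 165 217 309 86 [124  97  56]
old 180 200 309 110 [76 38 18]
old 195 200 309 110 [71 33 19]
old 210 200 309 110 [72 36 21]
old 225 200 309 110 [70 31 18]
old 240 200 309 110 [70 35 19]
old 255 200 309 110 [70 33 15]
old 270 200 309 110 [112  53  29]
old 285 200 309 109 [85 40 18]
new 165 238 272 35 [89 51 39]
new 180 235 275 41 [89 53 38]
new 195 232 278 47 [91 47 32]
new 210 229 281 53 [89 48 33]
new 225 225 284 60 [85 46 33]
new 240 222 287 66 [129  61  31]
new 255 222 287 66 [102  47  27]
new 270 223 286 64 [106  49  27]
new 285 223 286 64 [105  47  21]
```

The bar slipped about 23 mm down in the grip, so its foot is already about 13 mm inside the pocket. I'll grip harder, centre sideways and lower.

Call:
move_arm:
  targets:
    - [[0,0,1,0,0,0,0],[0,0,1.6,0,0,0,0],[0,0,1.6,8,0,0,0],[0,0,1.6,16,0,0,0],[0,0,1.6,22,0,0,0],[0,0,1.6,28,0,0,0],[0,0,1.6,32,0,0,0],[0,0,1.6,34,0,0,0],[0,0,1.6,34,0,0,0]]
  newtons: 50

```text
clock: 7.45
tool_pos: [0.5974, -0.0004, 0.1487]
eef_rot: [0.997, -0.081, -0.0, 0.0]
contact_force: [0.7, 0.6, -3.5]
opening: 0.317
finger_force: 50.0
```

```bash
python3 go.py .5973 -.0003 .14 -.163
python3 - <<'E'
from plant import r
import numpy as np
w=r.snapshot("wrist").astype(int)
for row in range(215,300,4):
    c=w[row,200:310];f=np.flatnonzero((c[:,0]>c[:,2]*1.9)&(c[:,0]>50))+200
    print(row,f.min(),f.max(),w[row,255],w[row,240])
E
```

```text
7.45 shift [-0.2 -0.1  8.7] turn [0. 0. 0.] F [ 0.7  0.6 -3.5] op 0.317 49.98977894894779 q [-0.09  0.77  0.03  1.74 -0.03  0.63 -1.78]
215 227 282 [89 49 31] [91 50 37]
219 226 283 [83 45 29] [93 50 37]
223 226 284 [91 50 35] [88 48 34]
227 225 285 [86 49 33] [86 44 31]
231 224 286 [85 43 28] [90 45 32]
235 223 286 [96 47 28] [104  48  32]
239 222 287 [128  60  37] [129  58  33]
243 222 287 [136  64  34] [137  66  35]
247 222 287 [133  63  32] [129  62  37]
251 222 287 [132  61  35] [133  66  37]
255 222 287 [104  47  30] [133  61  32]
259 222 287 [107  50  31] [135  60  31]
263 223 286 [98 46 23] [100  48  24]
267 223 286 [104  47  28] [102  46  25]
271 223 286 [104  48  28] [106  52  30]
275 223 286 [88 41 25] [133  65  32]
279 223 286 [209  97  50] [190  89  45]
283 223 286 [100  45  23] [100  45  26]
287 223 286 [106  48  24] [104  44  24]
291 224 285 [108  44  23] [102  50  29]
295 224 285 [96 47 25] [141  64  33]
299 224 285 [211 104  54] [213 100  48]
```

Call:
move_arm:
  targets:
    - [[0,0,0,3,0,0,0],[0,0,0,5,0,0,0],[0,0,0,6,0,0,0],[0,0,0,7,0,0,0],[0,0,0,7,0,0,0]]

```text
clock: 8.12
tool_pos: [0.5974, -0.0004, 0.1417]
eef_rot: [0.997, -0.081, -0.0, 0.0]
contact_force: [-0.5, 0.3, -2.9]
opening: 0.315
finger_force: 50.0
```

Call:
move_arm:
  targets:
    - [[0,0,0,1,0,0,0],[0,0,0,2,0,0,0],[0,0,0,2.5,0,0,0],[0,0,0,2.5,0,0,0]]

```text
clock: 8.62
tool_pos: [0.5974, -0.0004, 0.1392]
eef_rot: [0.997, -0.081, -0.0, 0.0]
contact_force: [0.4, 0.5, -2.6]
opening: 0.316
finger_force: 50.0
```

Call:
move_arm:
  targets:
    - [[0,0,0,1,0,0,0],[0,0,0,2,0,0,0],[0,0,0,3,0,0,0],[0,0,0,3,0,0,0]]

```text
clock: 9.12
tool_pos: [0.5983, -0.0006, 0.1384]
eef_rot: [0.997, -0.082, 0.001, -0.0]
contact_force: [-1.9, -1.0, 13.5]
opening: 0.318
finger_force: 50.0
```

The floor was felt at 13 N. I'll release and rise.

Call:
move_arm:
  targets:
    - [[0,0,0,-1.5,0,0,0],[0.4,0,0,-1.5,0,0,0],[0.6,0,0,-1.5,0,0,0],[1,0,0,-1.5,0,0,0],[1,0,0,-1.5,0,0,0],[1,0,0,-20,0,0,0],[1,0,0,-60,0,0,0],[1,0,0,-110,0,0,0],[1,0,0,-120,0,0,0]]

```text
clock: 10.25
tool_pos: [0.5995, -0.0005, 0.2596]
eef_rot: [0.997, -0.082, 0.003, -0.0]
contact_force: [1.2, -0.5, -0.2]
opening: 1.003
finger_force: 0.0
```

```bash
python3 go.py .4243 -.3144 .24 -.5624
python3 - <<'E'
from plant import r
import cv2,numpy as np
w=r.snapshot("wrist");cv2.imwrite("pics/w4.png",w[:,:,::-1])
E
```

```text
10.25 shift [-121.9  338.2   18.4] turn [-0.1 -0.4 22.9] F [ 1.2 -0.5 -0.2] op 1.003 0.0 q [-0.1   0.62  0.04  1.64 -0.03  0.88 -1.78]
```

View pics/w4.png

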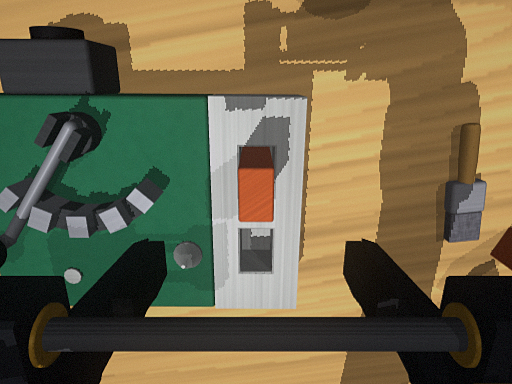

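Bar F stands upright in the far pocket at (256,190), the near pocket is free at (256,250), and the cone at (188,255) is in line with the last notch. Next is the second bar.

Call:
move_arm:
  targets:
    - [[1,-14,40,0,0,0,3],[1,-28,80,0,0,0,6],[1,-42,120,5,0,0,9],[1,-56,160,10,0,0,12],[1,-72,200,18,0,0,15],[1,-86,240,18,0,0,18],[1,-100,280,18,0,0,21],[1,-114,320,18,0,0,22.9],[1,-122,338,18,0,0,22.9],[1,-122,338,18,0,0,22.9]]

```text
clock: 11.55
tool_pos: [0.4204, -0.3151, 0.237]
eef_rot: [0.96, -0.279, -0.001, 0.0]
contact_force: [0.2, 1.5, -0.0]
opening: 1.001
finger_force: 0.0
```

Call:
move_arm:
  targets:
    - [[1,0,0,0,0,0,0],[1,0,0,10,0,0,0],[1,0,0,10,0,0,0]]

```text
clock: 11.92
tool_pos: [0.4223, -0.3128, 0.2272]
eef_rot: [0.961, -0.277, -0.001, -0.0]
contact_force: [-0.8, 0.5, 0.3]
opening: 0.997
finger_force: 0.0
```

```bash
python3 go.py .4243 -.3144 .094 -.5624
```

```text
11.925 shift [  2.9   0.3 133.2] turn [-0.   0.1  0.1] F [-0.8  0.5  0.3] op 0.997 0.0 q [ 0.49  0.58  0.1   1.89 -0.09  0.69 -1.49]
```

Call:
move_arm:
  targets:
    - [[1,2.9,0,30,0,0,0],[1,2.9,0,65,0,0,0],[1,2.9,0,100,0,0,0],[1,2.9,0,122,0,0,0],[1,2.9,0,132,0,0,0],[1,2.9,0,132,0,0,0],[1,2.9,0,132,0,0,0]]

```text
clock: 12.8
tool_pos: [0.4253, -0.316, 0.0971]
eef_rot: [0.961, -0.278, 0.001, 0.0]
contact_force: [0.1, 0.7, -0.0]
opening: 1.003
finger_force: 0.0
```

```bash
python3 go.py .4243 -.3144 .094 -.5624;python3 - <<'E'
from plant import r
import numpy as np,cv2
w=r.snapshot("wrist");cv2.imwrite("pics/w5.png",w[:,:,::-1]);w=w.astype(int)
print([(c,)+tuple(w[275,c]) for c in range(205,305,4)])
E
```

```text
12.8 shift [-1.7 -0.9  3.1] turn [ 0.  -0.1 -0. ] F [ 0.1  0.7 -0. ] op 1.003 0.0 q [ 0.52  0.79  0.06  1.98 -0.11  0.37 -1.47]
[(205, np.int64(201), np.int64(160), np.int64(99)), (209, np.int64(152), np.int64(118), np.int64(71)), (213, np.int64(108), np.int64(80), np.int64(52)), (217, np.int64(82), np.int64(56), np.int64(32)), (221, np.int64(115), np.int64(54), np.int64(28)), (225, np.int64(122), np.int64(56), np.int64(27)), (229, np.int64(115), np.int64(53), np.int64(31)), (233, np.int64(118), np.int64(55), np.int64(28)), (237, np.int64(117), np.int64(53), np.int64(24)), (241, np.int64(118), np.int64(53), np.int64(23)), (245, np.int64(110), np.int64(48), np.int64(23)), (249, np.int64(112), np.int64(50), np.int64(26)), (253, np.int64(112), np.int64(52), np.int64(28)), (257, np.int64(112), np.int64(50), np.int64(24)), (261, np.int64(119), np.int64(53), np.int64(28)), (265, np.int64(114), np.int64(55), np.int64(26)), (269, np.int64(115), np.int64(49), np.int64(25)), (273, np.int64(115), np.int64(50), np.int64(20)), (277, np.int64(116), np.int64(54), np.int64(27)), (281, np.int64(118), np.int64(55), np.int64(25)), (285, np.int64(116), np.int64(53), np.int64(27)), (289, np.int64(122), np.int64(55), np.int64(31)), (293, np.int64(104), np.int64(47), np.int64(25)), (297, np.int64(97), np.int64(74), np.int64(45)), (301, np.int64(95), np.int64(70), np.int64(39))]
```

View pics/w5.png

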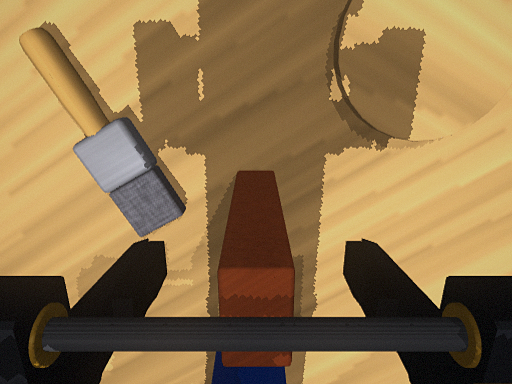

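The bar is centred between the fingers (columns 218–294). I'll grip harder and lift more gently this time.

Call:
move_arm:
  targets:
    - [[0,0,0,0,0,0,0],[0,0,0,0,0,0,0],[0,0,0,0,0,0,0],[0,0,0,0,0,0,0],[0,0,0,0,0,0,0],[0,0,0,0,0,0,0],[0,0,0,-4,0,0,0],[0,0,0,-12,0,0,0],[0,0,0,-26,0,0,0],[0,0,0,-42,0,0,0]]
  newtons: 55

```text
clock: 14.1
tool_pos: [0.4247, -0.3157, 0.1394]
eef_rot: [0.961, -0.278, 0.0, 0.0]
contact_force: [0.1, 0.4, -2.6]
opening: 0.314
finger_force: 55.0
```

Call:
move_arm:
  targets:
    - [[0,0,0,-20,0,0,0],[0,0,0,-40,0,0,0],[0,0,0,-60,0,0,0],[0,0,0,-75,0,0,0],[0,0,0,-82,0,0,0],[0,0,0,-82,0,0,0]]

```text
clock: 14.85
tool_pos: [0.4248, -0.3158, 0.2209]
eef_rot: [0.961, -0.278, 0.001, 0.0]
contact_force: [-0.3, 0.7, -3.0]
opening: 0.314
finger_force: 55.0
```

```bash
cat > top.py <<'E'
from h import *
# height of the held bar's top below/above TCP from its far-top-edge in the wrist view
W=r.camera_info("wrist");s=r.get_state();w=r.snapshot("wrist").astype(int)
m=w[200:300,235:275,0].mean(1);d=np.diff(m);row=200+int(np.argmax(d[:90]))+1
for rr in(row+4,row+8):
    c=w[rr,200:315];f=np.flatnonzero((c[:,0]>c[:,2]*1.9)&(c[:,0]>50))+200;print(rr,f.min(),f.max())
wd=f.max()-f.min()+1;Z=28e-3*W["fx"]/wd;p=np.array([0,(row-W["cy"])/W["fy"],1])*Z
X=W["R"].T@(p-W["t"]);print("row",row,"top edge",X,"top-TCP",X[2]-s["tool_pos"][2])
E
python3 top.py; python3 go.py .5085 .0143 .22 -.163
```

```text
271 216 292
275 216 292
row 267 top edge [ 0.43924927 -0.32469726  0.26197517] top-TCP 0.041063092392367495
14.9 shift [-1.049e+02 -3.238e+02  3.000e-01] turn [ -0.   -0.  -22.9] F [-0.4 -0.4 -2.9] op 0.313 54.975551795214415 q [ 0.49  0.59  0.1   1.88 -0.09  0.67 -1.49]
```

No slip this time. Carrying it to the near pocket.

Call:
move_arm:
  targets:
    - [[0,-10,-30,0,0,0,-3],[0,-22,-68,0,0,0,-6],[0,-36,-110,0,0,0,-9],[0,-50,-152,0,0,0,-12],[0,-64,-194,0,0,0,-15],[0,-78,-236,0,0,0,-18],[0,-90,-274,0,0,0,-21],[0,-99,-304,0,0,0,-22.9],[0,-105,-324,0,0,0,-22.9],[0,-105,-324,0,0,0,-22.9]]

```text
clock: 16.15
tool_pos: [0.5086, 0.0162, 0.2196]
eef_rot: [0.997, -0.08, -0.0, -0.0]
contact_force: [-1.2, -0.5, -3.1]
opening: 0.315
finger_force: 55.0
```

Call:
move_arm:
  targets:
    - [[0,0,0,10,0,0,0],[0,0,0,22,0,0,0],[0,0,0,30,0,0,0],[0,0,0,30,0,0,0],[0,0,0,30,0,0,0]]

```text
clock: 16.77
tool_pos: [0.5089, 0.0142, 0.1903]
eef_rot: [0.997, -0.082, 0.0, 0.0]
contact_force: [0.1, 0.2, -2.7]
opening: 0.312
finger_force: 55.0
```

```bash
python3 top.py;python3 go.py .5085 .0143 .18 -.163;python3 - <<'E'
from h import *
W=r.camera_info("wrist");s=r.get_state();w=np.mean([r.snapshot("wrist").astype(float) for _ in range(3)],0)
import cv2;cv2.imwrite("pics/w6.png",w[:,:,::-1])
d=[.57277,.12791,-.1629]
rim=place(d,[(-.045+a*.0265,-.1225+b*.018,.075) for a,b in((1,1),(1,-1),(-1,-1))])
p=s["tool_pos"];f=place([p[0],p[1],-.163],[(.0225,b,p[2]-.097) for b in(.014,-.014)])
print("rim",proj(rim,W).round(1).tolist(),"foot",proj(f,W).round(1).tolist())
for row in(164,168,172):print(row,[tuple(v) for v in w[row,224:292].round().astype(int)[:,[0,2]].tolist()])
for c in(255,277,280):print(c,[tuple(v) for v in w[145:180,c].round().astype(int)[:,[0,2]].tolist()])
E
```

```text
270 216 293
274 216 292
row 266 top edge [0.52622852 0.0120494  0.23122981] top-TCP 0.04094307339505418
16.825 shift [-0.5  0.1 10.4] turn [-0. -0. -0.] F [ 0.6 -1.2 -2.9] op 0.314 54.97557604685426 q [-0.15  0.61  0.04  1.97 -0.05  0.56 -1.8 ]
rim [[232.8, 153.5], [277.8, 153.5], [276.5, 214.9]] foot [[236.7, 163.3], [274.0, 163.2]]
164 [(231, 231), (232, 232), (234, 232), (233, 235), (235, 236), (237, 239), (242, 244), (213, 214), (154, 154), (185, 185), (104, 102), (75, 74), (76, 74), (85, 83), (108, 107), (108, 108), (107, 107), (105, 107), (105, 104), (104, 105), (103, 104), (108, 109), (113, 113), (109, 109), (101, 99), (86, 86), (218, 217), (219, 218), (215, 214), (214, 213), (215, 215), (220, 219), (217, 216), (215, 216), (225, 226), (112, 112), (98, 98), (101, 100), (102, 102), (106, 106), (110, 109), (106, 104), (101, 101), (103, 101), (105, 104), (103, 102), (99, 97), (99, 99), (104, 104), (104, 102), (90, 91), (74, 74), (76, 74), (74, 71), (86, 84), (114, 114), (111, 109), (127, 126), (130, 129), (132, 130), (133, 133), (131, 128), (132, 130), (130, 129), (130, 129), (130
[... 2203 characters left out ...]
4, 71), (73, 73), (72, 71), (73, 70), (74, 71), (71, 69), (70, 70), (72, 72), (72, 71), (72, 69), (71, 71), (72, 71), (73, 72), (72, 70), (71, 71), (69, 71)]
280 [(138, 135), (141, 138), (138, 136), (139, 138), (138, 137), (138, 136), (139, 136), (137, 136), (137, 134), (138, 136), (139, 137), (136, 134), (120, 118), (109, 106), (110, 108), (111, 109), (111, 109), (110, 109), (110, 109), (111, 109), (113, 112), (111, 110), (112, 110), (109, 108), (110, 108), (110, 110), (110, 109), (110, 110), (109, 109), (112, 109), (107, 107), (113, 110), (111, 109), (114, 112), (116, 115)][ WARN:0@0.042] global loadsave.cpp:1063 imwrite_ Unsupported depth image for selected encoder is fallbacked to CV_8U.
```

The foot and pocket are aligned to about 1 mm (foot centre column 255, pocket centre 256.4). Lowering it.

Call:
move_arm:
  targets:
    - [[0,0.5,1,4,0,0,0],[0,0.5,1,10,0,0,0],[0,0.5,1,18,0,0,0],[0,0.5,1,26,0,0,0],[0,0.5,1,34,0,0,0],[0,0.5,1,40,0,0,0],[0,0.5,1,40,0,0,0]]

```text
clock: 17.85
tool_pos: [0.5087, 0.0133, 0.1497]
eef_rot: [0.997, -0.081, -0.0, 0.0]
contact_force: [0.2, 0.2, -2.7]
opening: 0.313
finger_force: 55.0
```

```bash
python3 top.py;python3 go.py .5087 .0133 .117 -.163
```

```text
270 216 293
274 216 293
row 266 top edge [0.52695648 0.01101128 0.19198658] top-TCP 0.042301169593526006
17.9 shift [-0.3  0.  33. ] turn [0. 0. 0.] F [-0.3 -0.5 -2.9] op 0.316 54.97552631422877 q [-0.14  0.68  0.03  2.   -0.05  0.46 -1.8 ]
```

Call:
move_arm:
  targets:
    - [[0,0,0,6,0,0,0],[0,0,0,14,0,0,0],[0,0,0,21,0,0,0],[0,0,0,26,0,0,0],[0,0,0,29,0,0,0],[0,0,0,30,0,0,0],[0,0,0,31,0,0,0],[0,0,0,31,0,0,0]]

```text
clock: 18.9
tool_pos: [0.5091, 0.0133, 0.1193]
eef_rot: [0.997, -0.081, 0.0, 0.0]
contact_force: [0.6, 0.9, -3.1]
opening: 0.314
finger_force: 55.0
```

Call:
move_arm:
  targets:
    - [[0,0,0,1,0,0,0],[0,0,0,2,0,0,0],[0,0,0,2.5,0,0,0],[0,0,0,2.5,0,0,0]]

```text
clock: 19.4
tool_pos: [0.509, 0.0133, 0.1167]
eef_rot: [0.997, -0.081, -0.0, 0.0]
contact_force: [0.8, -0.7, -2.7]
opening: 0.313
finger_force: 55.0
```

Call:
move_arm:
  targets:
    - [[0,0,0,1,0,0,0],[0,0,0,2,0,0,0],[0,0,0,2.5,0,0,0],[0,0,0,2.5,0,0,0]]

```text
clock: 19.9
tool_pos: [0.5093, 0.0132, 0.1164]
eef_rot: [0.997, -0.082, 0.001, -0.0]
contact_force: [-4.5, 0.5, 20.5]
opening: 0.311
finger_force: 55.0
```

The floor was felt at TCP 0.1165, as expected. Releasing and rising.

Call:
move_arm:
  targets:
    - [[0,0,0,0.5,0,0,0],[0.4,0,0,0.5,0,0,0],[0.6,0,0,0.5,0,0,0],[1,0,0,0.5,0,0,0],[1,0,0,0.5,0,0,0],[1,0,0,-20,0,0,0],[1,0,0,-60,0,0,0],[1,0,0,-110,0,0,0],[1,0,0,-120,0,0,0],[1,0,0,-120,0,0,0]]

```text
clock: 21.15
tool_pos: [0.5091, 0.0133, 0.2343]
eef_rot: [0.997, -0.081, 0.0, -0.0]
contact_force: [-0.1, -0.2, -1.0]
opening: 1.0
finger_force: 0.0
```

```bash
python3 - <<'E'
from h import *
d=[.57277,.12791,-.1629]
for s in(0,.42,.84,1.26):
  for l in(0,.24):
    R=.125*np.cos(l)-.035*np.sin(l);z=.105+.125*np.sin(l)+.035*np.cos(l)
    a=s-.63;print(s,l,place(d,[(.085-np.cos(a)*R,.05-np.sin(a)*R,z)]).round(4))
a=.63;print("marker at 1.26",place(d,[(.085-np.cos(a)*.165,.05-np.sin(a)*.165,.075)]))
T=r.camera_info("top");R=.125
print("pred ball px",proj(place(d,[(.085-np.cos(-a)*.125,.05-np.sin(-a)*.125,.14),(.085-np.cos(a)*.165,.05-np.sin(a)*.165,.089)]),T))
import cv2;t=r.snapshot("top");cv2.imwrite("pics/t2.png",cv2.resize(np.clip(t[100:250,120:320,::-1]*1.5,0,255).astype(np.uint8),(800,600),interpolation=cv2.INTER_CUBIC))
E
python3 go.py .5372 .2338 .23 -.6
```

```text
0 0 [[0.577  0.2525 0.14  ]]
0 0.24 [[0.5854 0.244  0.1687]]
0.42 0 [[0.5483 0.209  0.14  ]]
0.42 0.24 [[0.5594 0.2047 0.1687]]
0.84 0 [[0.5399 0.1576 0.14  ]]
0.84 0.24 [[0.5518 0.1581 0.1687]]
1.26 0 [[0.5531 0.1072 0.14  ]]
1.26 0.24 [[0.5638 0.1125 0.1687]]
marker at 1.26 [[0.51742886 0.08916341 0.075     ]]
pred ball px [[160.75430671 171.11452537]
 [220.07148247 196.49446968]]
21.2 shift [  -7.3 -222.2    3.4] turn [ 0.   0.1 25. ] F [ 0.4 -0.5  0.4] op 0.999 0.0 q [-0.15  0.55  0.05  1.92 -0.04  0.67 -1.81]
```

View pics/t2.png

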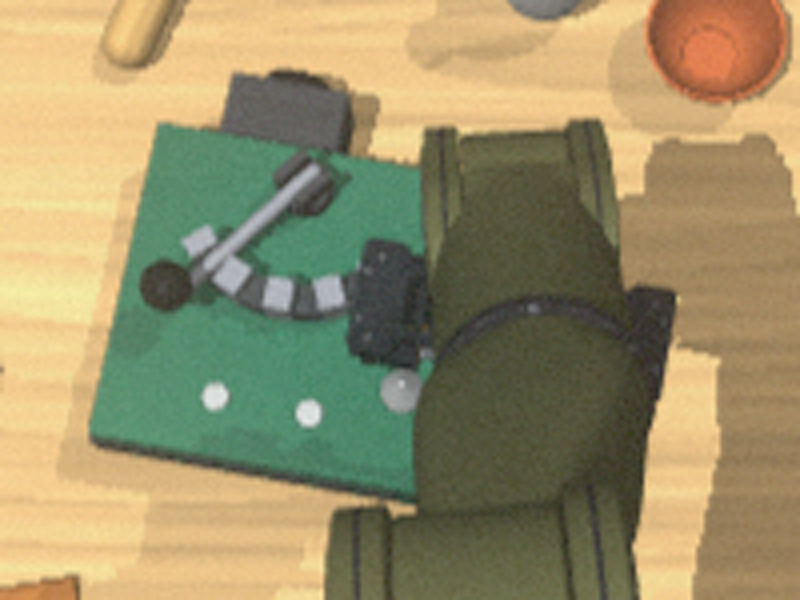

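Both bars stand in the pockets, and the ball and cone match their predicted pixels (ball 160.8,171; cone 220,197), so the target is the last notch at 1.26 rad. Moving to the ball.

```bash
python3 go.py .577 .2525 .23 -.3
```

```text
21.2 shift [  28.9 -247.1    3.3] turn [0.  0.1 7.9] F [ 0.4 -0.5  0.4] op 0.999 0.0 q [-0.15  0.55  0.05  1.92 -0.04  0.67 -1.81]
```

Call:
move_arm:
  targets:
    - [[1,5,-40,0,0,0,2],[1,10,-85,0,0,0,4],[1,15,-130,0,0,0,6],[1,20,-175,0,0,0,8],[1,25,-215,0,0,0,8],[1,29,-240,0,0,0,8],[1,29,-247,0,0,0,8],[1,29,-247,0,0,0,8],[1,29,-247,0,0,0,8]]

```text
clock: 22.32
tool_pos: [0.5775, 0.2503, 0.2338]
eef_rot: [0.988, -0.152, -0.0, 0.001]
contact_force: [-0.5, -0.3, 0.8]
opening: 1.002
finger_force: 0.0
```

```bash
python3 go.py .577 .2525 .124 -.3
```

```text
22.325 shift [ -1.1  -2.2 109.8] turn [ 0.1  0.  -0.3] F [-0.5 -0.3  0.8] op 1.002 0.0 q [-0.56  0.7   0.13  1.57 -0.11  0.88 -2.26]
```

Call:
move_arm:
  targets:
    - [[1,-1,-2,25,0,0,0],[1,-1,-2,55,0,0,0],[1,-1,-2,85,0,0,0],[1,-1,-2,102,0,0,0],[1,-1,-2,109,0,0,0],[1,-1,-2,109,0,0,0],[1,-1,-2,109,0,0,0]]

```text
clock: 23.2
tool_pos: [0.5781, 0.2547, 0.1263]
eef_rot: [0.989, -0.151, 0.001, -0.0]
contact_force: [0.9, 0.3, 0.4]
opening: 1.002
finger_force: 0.0
```

Call:
move_arm:
  targets:
    - [[0,0,0,0,0,0,0],[0,0,0,0,0,0,0],[0,0,0,0,0,0,0],[0,0,0,0,0,0,0],[0,0,0,0,0,0,0]]
  newtons: 25

```text
clock: 23.82
tool_pos: [0.5774, 0.2543, 0.1252]
eef_rot: [0.989, -0.151, 0.0, 0.0]
contact_force: [0.5, -0.5, -0.2]
opening: 0.456
finger_force: 0.3
```

```bash
python3 go.py .577 .2525 .124 -.3
python3 - <<'E'
from h import *
d=[.57277,.12791,-.1629];s0=r.get_state();R=Ro.from_quat(s0["eef_rot"])
def b(s,l):
    q=.125*np.cos(l)-.035*np.sin(l);a=s-.63
    return place(d,[(.085-np.cos(a)*q,.05-np.sin(a)*q,.105+.125*np.sin(l)+.035*np.cos(l))])[0]
B=b(0,0)
for s,l in [(0,.08),(0,.16),(0,.26)]+[(k*.14,.26) for k in range(1,10)]+[(1.26,.16),(1.26,.08),(1.26,0)]:
    print(round(s,2),l,(R.inv().apply(b(s,l)-B)*1000).round(0))
E
```

```text
23.825 shift [0.2 1.9 1.2] turn [ 0.  -0.  -0.1] F [ 0.5 -0.5 -0.2] op 0.456 0.31456103548407555 q [-0.55  0.84  0.11  1.65 -0.13  0.66 -2.25]
0 0.08 [  3.   2. -10.]
0 0.16 [  6.   3. -19.]
0 0.26 [ 12.   6. -31.]
0.14 0.26 [  5.  21. -31.]
0.28 0.26 [  1.  36. -31.]
0.42 0.26 [ -1.  51. -31.]
0.56 0.26 [ -1.  67. -31.]
0.7 0.26 [  1.  82. -31.]
0.84 0.26 [  5.  97. -31.]
0.98 0.26 [ 12. 111. -31.]
1.12 0.26 [ 20. 125. -31.]
1.26 0.26 [ 30. 137. -31.]
1.26 0.16 [ 26. 141. -19.]
1.26 0.08 [ 23. 144. -10.]
1.26 0 [ 20. 146.   0.]
```

Call:
move_arm:
  targets:
    - [[0,0,0,0,0,0,0],[0,0,0,0,0,0,0],[0,0,0,0,0,0,0]]

```text
clock: 24.2
tool_pos: [0.5774, 0.2536, 0.1251]
eef_rot: [0.989, -0.151, -0.0, 0.001]
contact_force: [0.7, -2.9, -0.2]
opening: 0.392
finger_force: 25.0
```

Call:
move_arm:
  targets:
    - [[0,2,1,-6,0,0,0],[0,4,2,-13,0,0,0],[0,7,3,-20,0,0,0],[0,9,5,-26,0,0,0],[0,12,6,-31,0,0,0],[0,12,6,-31,0,0,0],[0,12,6,-31,0,0,0]]

```text
clock: 25.08
tool_pos: [0.5867, 0.2458, 0.1562]
eef_rot: [0.989, -0.15, -0.0, -0.0]
contact_force: [-0.3, 0.1, -6.3]
opening: 0.396
finger_force: 25.0
```

The ball is gripped (opening 0.396) and lifted. Now the swing.

Call:
move_arm:
  targets:
    - [[0,-4,7,0,0,0,-2],[0,-7,15,0,0,0,-5],[0,-11,30,0,0,0,-10],[0,-13,45,0,0,0,-14],[0,-13,61,0,0,0,-19],[0,-11,76,0,0,0,-24],[0,-7,91,0,0,0,-28],[0,0,105,0,0,0,-33],[0,8,119,0,0,0,-37],[0,18,131,0,0,0,-40]]

```text
clock: 26.32
tool_pos: [0.561, 0.1165, 0.1561]
eef_rot: [0.98, 0.201, -0.003, -0.001]
contact_force: [-4.9, 3.5, -3.2]
opening: 0.397
finger_force: 25.0
```

Call:
move_arm:
  targets:
    - [[0,0,0,0,0,0,0],[0,0,0,0,0,0,0],[0,0,0,0,0,0,0]]

```text
clock: 26.7
tool_pos: [0.5619, 0.1145, 0.156]
eef_rot: [0.98, 0.198, -0.003, 0.0]
contact_force: [-5.1, 0.1, -2.8]
opening: 0.389
finger_force: 25.0
```

```bash
python3 go.py .5648 .1130 .156 .4; python3 go.py .5535 .1083 .125 .4
```

```text
26.7 shift [2.1 2.5 0. ] turn [-0.   0.3 -0.1] F [-5.1  0.1 -2.8] op 0.389 25.00013818294974 q [-0.21  0.73 -0.12  1.8   0.13  0.62 -1.58]
26.7 shift [-9.9  2.5 31.1] turn [-0.   0.3 -0.1] F [-5.1  0.1 -2.8] op 0.389 25.00013818294974 q [-0.21  0.73 -0.12  1.8   0.13  0.62 -1.58]
```

Call:
move_arm:
  targets:
    - [[0,1,2.5,0,0,0,0],[0,0,2.5,4,0,0,0],[0,-3,2.5,11,0,0,0],[0,-5,2.5,18,0,0,0],[0,-8,2.5,25,0,0,0],[0,-10,2.5,30,0,0,0],[0,-10,2.5,31,0,0,0],[0,-10,2.5,31,0,0,0]]

```text
clock: 27.7
tool_pos: [0.5543, 0.1067, 0.1262]
eef_rot: [0.98, 0.197, -0.002, 0.001]
contact_force: [-6.6, -2.7, 7.8]
opening: 0.392
finger_force: 25.0
```

```bash
python3 go.py .5535 .1083 .125 .4
```

```text
27.7 shift [-0.1 -1.8  1.2] turn [ 0.1  0.3 -0.2] F [-6.6 -2.7  7.8] op 0.392 25.001468456466682 q [-0.21  0.77 -0.1   1.85  0.15  0.54 -1.59]
```

The lever is home within about 1 mm. I'll release and rise.

Call:
move_arm:
  targets:
    - [[0,0,-1,0,0,0,0],[0.7,0,-1,0,0,0,0],[0.7,0,-1,0,0,0,0],[0.7,0,-1,0,0,0,0],[0.7,0,-1,-20,0,0,0],[0.7,0,-1,-60,0,0,0],[0.7,0,-1,-110,0,0,0],[0.7,-40,-1,-130,0,0,0],[0.7,-90,-1,-130,0,0,0],[0.7,-140,-1,-130,0,0,0]]

```text
clock: 28.95
tool_pos: [0.4264, 0.0552, 0.2556]
eef_rot: [0.98, 0.197, 0.001, 0.0]
contact_force: [0.5, -0.6, -0.7]
opening: 0.699
finger_force: 0.0
```

Run:
```python
from h import *
import cv2
d=[.57277,.12791,-.1629];a=.63
S=r.camera_info("scene");s=r.snapshot("scene");cv2.imwrite("pics/s9.png",s[:,:,::-1])
b=lambda l:[.085-np.cos(a)*(.125*np.cos(l)-.035*np.sin(l)),.05-np.sin(a)*(.125*np.cos(l)-.035*np.sin(l)),.105+.125*np.sin(l)+.035*np.cos(l)]
print("ball pred home/tooth",proj(place(d,[b(0),b(.14)]),S).round(1))
g=s[160:215,255:345].astype(int).max(2);m=((g<45)).astype(np.uint8)
n,l,st,c=cv2.connectedComponentsWithStats(m)
print([(c[i]+[255,160],st[i,2:]) for i in range(1,n) if st[i,4]>60])
# bar tops: expected pixel box vs. orange mask
P=[(sx*.0225,sy*.014,.16) for sx in(1,-1) for sy in(1,-1)]
for x in(-.045,.045):
    c0=place(d,[(x,-.1225,0)])[0];print("bar top pred",proj(place([c0[0],c0[1],d[2]],P),S).mean(0).round(1))
o=((s[150:250,220:290,0]>150)&(s[150:250,220:290,2]<90)).astype(np.uint8)
n,l,st,c=cv2.connectedComponentsWithStats(o);print([(c[i]+[220,150],st[i]) for i in range(1,n) if st[i,4]>15])
print(r.get_state()["tool_pos"],r.get_state()["contact_force"])
```

```text
ball pred home/tooth [[288.2 195.1]
 [289.5 193.9]]
[(array([287.78125   , 195.04166667]), array([11, 11, 96], dtype=int32)), (array([283.98850575, 210.72413793]), array([20, 10, 87], dtype=int32)), (array([308.81914894, 210.88297872]), array([25, 10, 94], dtype=int32))]
bar top pred [259.3 183.1]
bar top pred [257.3 206.6]
[(array([234.10714286, 150.92857143]), array([ 7,  0, 19,  4, 28], dtype=int32)), (array([253.03361345, 168.29864253]), array([   0,    4,   70,   33, 1547], dtype=int32)), (array([233.2739726 , 195.35616438]), array([ 0, 42, 25,  7, 73], dtype=int32)), (array([228.14953271, 210.23364486]), array([  0,  57,  23,  10, 107], dtype=int32)), (array([233.24324324, 247.54054054]), array([ 7, 95, 11,  5, 37], dtype=int32))]
[0.4173302  0.05128015 0.25465591] [-6.43527241 -2.62490522  0.06795197]
```

The ball is at (287.8,195.0) against a home prediction of (288.2,195.1). I'll move clear and check the bars from the top.

Call:
move_arm:
  targets:
    - [[0.7,0,30,-30,0,0,0],[0.7,0,80,-30,0,0,0],[0.7,0,140,-30,0,0,0],[0.7,0,200,-30,0,0,0],[0.7,0,250,-30,0,0,0],[0.7,0,280,-30,0,0,0],[0.7,0,280,-30,0,0,0],[0.7,0,280,-30,0,0,0]]

```text
clock: 30.0
tool_pos: [0.5351, -0.2012, 0.2851]
eef_rot: [0.98, 0.197, -0.0, -0.001]
contact_force: [-0.2, 0.1, -0.1]
opening: 0.699
finger_force: 0.0
```

Run:
```python
from h import *
import cv2
d=[.57277,.12791,-.1629]
for n in("top","scene"):
    S=r.camera_info(n);s=r.snapshot(n).astype(int);cv2.imwrite(f"pics/{n}9.png",s[:,:,::-1].astype(np.uint8))
    for x in(-.045,.045):
        c0=place(d,[(x,-.1225,0)])[0];P=[(sx*.0225,sy*.014,.16) for sx in(1,-1) for sy in(1,-1)]
        q=proj(place([*c0[:2],d[2]],P),S);u,v=q.mean(0)
        y0,x0=int(v)-14,int(u)-14;w=s[y0:y0+30,x0:x0+30]
        m=((w[:,:,0]>w[:,:,2]*2.1)&(w[:,:,0]>125)).astype(np.uint8)
        k,l,st,c=cv2.connectedComponentsWithStats(m);i=1+np.argmax(st[1:,4]) if k>1 else 0
        print(n,"pred",(u.round(1),v.round(1)),(q.max(0)-q.min(0)).round(1),"seen",c[i]+[x0,y0],st[i,2:])
st=r.get_state();print(st["clock"],st["tool_pos"],st["contact_force"].round(1))
```

```text
top pred (np.float64(246.5), np.float64(195.2)) [13.1 17.8] seen [246.64583333 195.1875    ] [ 12  16 144]
top pred (np.float64(252.2), np.float64(163.5)) [12.8 17.4] seen [252.16296296 162.88888889] [ 11  15 135]
scene pred (np.float64(259.3), np.float64(183.1)) [ 9.3 11.8] seen [258.90361446 183.06024096] [ 9 11 83]
scene pred (np.float64(257.3), np.float64(206.6)) [ 9.6 12.7] seen [257.1978022 207.1978022] [ 9 12 91]
30.1 [ 0.53509212 -0.20086348  0.28532115] [-0.2 -0.6  0.8]
```

Both bar tops are within 1 px of the seated predictions in both views, and the arm is clear. Handing in.

```bash
python3 -c "
from plant import r
print(r.finish_job())"
```

```text
the job is handed in; nothing more can be done
None
```

I handed the job in at about 30 s, and no verdict came back: camera checks put both bars upright in their pockets and the lever home in the cone's notch, with the arm clear, though I did not re-check the bystanders afterwards.

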